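# Fish the nail file out of the lens tray

### The job

The nail file has slipped into the purple lens tray, under the fixed shelves at the tray's two ends. Tilt it handle end up, draw it out through the opening between the shelves without forcing it against the tray, and finish still holding it in the gripper, all of it 8 cm or more above the top of the tray, still, and touching nothing else. Leave everything else on the ledge where it stands.

Things in the scene. Friction and masses are not known exactly. Their poses are not given: they have to be found in the camera images.
- tray: Purple lens tray fixed to the ledge, 218 mm long (x) x 134 mm wide (y) x 49 mm high; origin at the centre of its underside, z up. Inside 210 x 126 mm; floor, end and side walls 4 mm thick. Two fixed shelves, 5 mm thick (44 to 49 mm above the ledge), roof its ends over the full width. Its +x points within about 35 degrees of the world's +x, away from the robot.
- tray_opening (a point): Centre of the opening between the shelves, level with their tops: 125 mm along the tray's x by 126 mm along its y, so shorter than the file, even across the diagonal.
- wide_edge (a point): Middle of the wide shelf's free edge, on its underside (40 mm above the tray's floor). This shelf covers 70 mm, from here back (-x) to the inner face of the -x end wall.
- narrow_edge (a point): Middle of the narrow shelf's free edge, on its underside (40 mm above the tray's floor). This shelf covers 15 mm, from here on (+x) to the inner face of the +x end wall.
- file_grip (a point): Good grip point on the steel nail file (180 mm long, 42 to 84 g, loose, flat on the tray floor, handle towards the narrow shelf): inside its teal plastic handle, near the centre of mass, half-way up (7 mm above its underside), 120 mm from the tip, 60 mm from the butt. Handle 95 mm long, 16 wide, 14 thick. x runs along the file from tip to butt, z up. Grip across the width from above.
- file_tip (a point): The tip of the file's steel blade, on the file's long axis, under the wide shelf at first. Blade 85 mm long, 12 mm wide (7 mm in the last 10 mm), 3 mm thick, half-way up the handle's thickness.
- file_butt (a point): The butt of the file's handle, on the file's long axis; at first it lies just before or just under the narrow shelf.
- nail_file: The same nail file, origin at the middle of its length on its underside, x from tip to butt.
- pump: Chrome pump dispenser, 66 mm wide, 170 mm high, loose; origin at the centre of its underside. To be left alone.
- dish_low: Lower of two stacked ceramic dishes, white, 124 mm wide, 22 mm high, loose; origin at the centre of its underside. To be left alone.
- dish_top: Upper dish, blue, 90 mm wide, 20 mm high, standing in the lower one; origin at the centre of its underside. To be left alone.
- turtle: Green plastic lens case shaped like a turtle, about 100 x 70 x 28 mm, loose; origin at the centre of its underside. To be left alone.
- bottle: White bottle with a blue cap, 52 mm wide, 130 mm high, loose; origin at the centre of its underside. To be left alone.
- tumbler: Blue ceramic tumbler, 72 mm wide, 95 mm high, loose; origin at the centre of its underside. To be left alone.
- jar: Glass jar with a metal lid, 70 mm wide, 75 mm high, loose; origin at the centre of its underside. To be left alone.

How it is judged:
On the way:
1. the file is held tilted through the opening: butt above the tray's top, tip still below the wide shelf (height (world z) of file_butt above 0.055 m and height (world z) of file_tip below 0.045 m and contact force between the fingers and nail_file above 1 N), for 0.1 s.
At the end, for the whole second after the job is handed in: The fingers hold the file (more than 1 N), both its ends are more than 80 mm above the tray's top (129 mm above the ledge), it touches neither the tray nor any other object, and it is still (under 0.05 m/s) (contact force between the fingers and nail_file above 1 N and height (world z) of each of file_tip, file_butt above 0.129 m and contact force between nail_file and tray below 0.1 N and contact force between nail_file and pump below 0.1 N and contact force between nail_file and dish_low below 0.1 N and contact force between nail_file and dish_top below 0.1 N and contact force between nail_file and turtle below 0.1 N and contact force between nail_file and bottle below 0.1 N and contact force between nail_file and tumbler below 0.1 N and contact force between nail_file and jar below 0.1 N and linear speed of nail_file below 0.05 m/s); the arm keeps its last pose, push and grip.
It fails at once if the file is forced against the tray (over 25 N) (contact force between nail_file and tray above 25 N).
It fails at once if another thing on the ledge is moved by more than 20 mm (distance of any of pump, dish_low, dish_top, turtle, bottle, tumbler, jar from where it was at the start of the episode above 0.02 m).
It also fails if it takes over 35 s, if anything falls off the work surface, if the arm or the gripper's body presses on something with over 40 N, if the wrist force passes 120 N, or if a joint passes its speed limit or range.

### The arm

A 7-joint arm with a two-finger parallel gripper is mounted at the origin on the work surface. World frame = base frame: x ahead of the robot, y to its left, z up, the work surface at z = 0. Lengths are in m, angles in rad, forces in N, time in s.
With the tool pointing down it reaches from about 0.4 to 0.85 m from the base axis. Payload 10.4 kg.
Tool frame: the origin (TCP) lies at the very end of the fingers, on their centre line; the grasp point (between the pads) lies 19 mm behind it (manip.grip_depth is the distance from the TCP to the grasp point, in m); z points along the fingers, y is the direction in which the jaws open and shut (so a half turn about z gives the same grasp; the last joint's range is limited). The gripper opens to 85 mm and grips with 20 to 120 N. Pads are 22 mm wide; open, the fingers measure 114 mm over their backs; the gripper's body (76 mm by 85 mm) begins 54 mm behind the grasp point. The pads swing forward as they close: fully open they stand 13 mm farther back than shut.
Start: joints at [-1.136, 0.332, -0.065, 1.46, 0.022, 1.35, -0.088], TCP at [0.276, 0.561, 0.231] pointing down, gripper open.
Joint ranges: [-2.6, 2.6], [-0.5, 2.12], [-1.47, 1.34], [0.16, 2.42], [-1.27, 4.41], [0.06, 2.06], [-2.6, 2.6]. Speed limits (rad/s): [2.22, 2.22, 2.79, 2.79, 3.14, 3.14, 3.14].

### API

Orientations are given as a unit quaternion [x, y, z, w].
In Python, from workcell import manip gives the robot as it stands.
- The arm moves only by the tool step_arm, never from a script. Its argument "motion" is a list of rows, each a list of 6 numbers: the shift along the tool's x, y, z in mm, then the turn, a rotation vector about the tool's x, y, z in degrees. A call has 1 to 20 rows; each row shifts and turns the pose as measured when the row begins, along the tool's axes as they then stand; what a row does not reach is not made up. A row lasts 1/8 s, in which the tool goes at most 62.5 mm and 10.7 degrees, less where a joint would pass 70% of its speed; a pose out of reach is approached as far as the arm can. A call with a gripper value outside its range is refused whole. "jaw" is the finger opening in mm, from 0 to 85.4, set as the call begins (left out, the last holds). The fingers move at their own pace and stop on an object; "force" is the grip in N (left out, the last holds). Time passes only in rows, so rows that do not move let the fingers close. It gives the time, the measured TCP pose, the force and the opening at its end, in the units of the state.
- manip.get_obs(): the state, without advancing time (a new reading comes with each control period).
- manip.camera(name): name is "scene" or "top" or "wrist"; returns the picture (480x640x3 uint8, blue, green, red); there is no depth.
- manip.camera_info(name): a dict with "camera_matrix" (3x3 intrinsics, pixels), "R" (3x3) and "t" (3): a world point X has camera coordinates R X + t. Camera axes: x right, y down, z forward; pixel columns grow to the right and rows downward; lengths in m; the calibration is good to about 2 mm. A picture is of the moment at which its call begins: read the wrist's pose just before it. camera_info takes no time and is no camera call; for the wrist camera it gives the pose at the moment of the call.
- manip.hand_in(): hands the job in, once; it reports no verdict.
The state is a dict: "clock": time; "joint_pos": joint angles; "joint_velocities": joint speeds; "tau": joint torques, N m; "position": TCP position; "ee_rot": TCP orientation; "ft_force": force on the tool from outside, world axes, zero at the start; "torque": the same for the moment, N m; "grip_width": opening from 0.0 (shut) to 1.0 (fully open).
Only numpy, scipy, OpenCV 4.12 (cv2) and the standard library are available. Lean on these libraries where they do the work, as an engineer would, in place of code of your own. Each camera call takes 0.05 s, during which the arm holds its last target.

## Working session

There is one attempt and no reset: what is moved stays moved. The work goes in short steps, Python scripts to look and compute and a tool call to move; the robot and the scene stay as the last step left them, time stands still between calls to the robot, and variables do not carry over. Pictures are saved under pics/ and viewed, and the job is handed in when it is done.

Besides the shell and the picture viewer there is one more tool, called as a command line: name --pt "numbers of a row" for each row, then --argument value for the rest. step_arm: Moves the arm, as the interface text tells. Its arguments: {"type":"object","properties":{"motion":{"type":"array"},"jaw":{"type":"number"},"force":{"type":"number"}},"required":["motion"]}

```bash
ls; mkdir -p pics; python3 - <<'E'
from workcell import manip
import cv2
print(manip.get_obs(), manip.grip_depth)
for n in ("scene","top"):
    cv2.imwrite(f"pics/{n}0.png",manip.camera(n)); i=manip.camera_info(n); print(n,i)
E
```

```text
pics
{'clock': 0.0, 'joint_pos': array([-1.13558559,  0.3328541 , -0.06475028,  1.46095039,  0.02158528,
        1.34990166, -0.08848289]), 'joint_velocities': array([ 0.00085822, -0.00067391, -0.00074055,  0.00093578,  0.00157383,
       -0.00109641, -0.00099304]), 'tau': array([ 5.16837154e-04, -6.25454879e+01,  4.92070033e-02, -3.91586566e+01,
        1.62239018e-02,  1.00985711e-02, -3.61251159e-05]), 'position': array([0.27604594, 0.56030951, 0.23052282]), 'ee_rot': array([ 2.26871311e-01,  9.73924486e-01, -6.94625597e-04, -1.43313405e-04]), 'ft_force': array([ 0.10190624,  0.16968052, -0.4934548 ]), 'torque': array([ 0.02110146, -0.02270294,  0.02585321]), 'grip_width': 0.9994087495239974} 0.0187
scene {'camera_matrix': array([[597.49618833,   0.        , 304.95021419],
       [  0.        , 597.49618833, 243.02836874],
       [  0.        ,   0.        ,   1.        ]]), 'R': array([[ 0.78496873,  0.61929531, -0.01724578],
       [ 0.36192312, -0.48098185, -0.79854124],
       [-0.50282775,  0.62058825, -0.601693  ]]), 't': array([-0.4142168 , -0.13869195,  1.66436714])}
top {'camera_matrix': array([[442.46310704,   0.        , 311.76971708],
       [  0.        , 442.46310704, 238.41264436],
       [  0.        ,   0.        ,   1.        ]]), 'R': array([[ 0.01177087, -0.99992674,  0.00282185],
       [-0.99696929, -0.011953  , -0.07687232],
       [ 0.07690042, -0.00190845, -0.99703695]]), 't': array([-0.01562534,  0.53258505,  1.08734112])}
```

View pics/scene0.png

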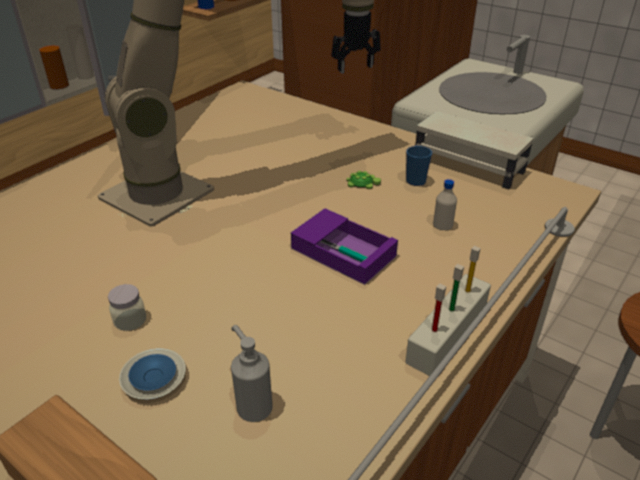

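View pics/top0.png

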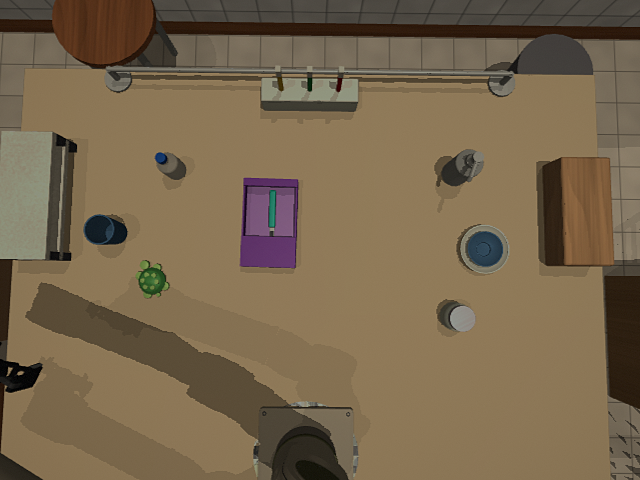

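The pictures show the tray near pixel (270,222) in top, with the teal handle at about (272,208). Nothing else stands nearby. Next I measure both by colour mask.

```bash
cat > h.py <<'E'
import numpy as np, cv2
from workcell import manip
def ray(info,uv,z):
    K,R,t=info["camera_matrix"],info["R"],info["t"]
    d=R.T@np.linalg.solve(K,np.array([uv[0],uv[1],1.])); c=-R.T@t
    return c+d*(z-c[2])/d[2]
E
python3 - <<'E'
from h import *
im=cv2.imread("pics/top0.png"); i=manip.camera_info("top")
hsv=cv2.cvtColor(im,cv2.COLOR_BGR2HSV)
for nm,lo,hi,z in (("tray",(130,60,30),(165,255,255),.049),("teal",(75,120,60),(95,255,255),.016)):
    m=cv2.inRange(hsv,lo,hi); cs,_=cv2.findContours(m,cv2.RETR_EXTERNAL,cv2.CHAIN_APPROX_NONE)
    c=max(cs,key=cv2.contourArea); r=cv2.minAreaRect(c); b=cv2.boxPoints(r)
    print(nm,r,cv2.contourArea(c)); 
    P=np.array([ray(i,p,z) for p in b]); print(P.round(4)); print(P.mean(0), [np.linalg.norm(P[k]-P[k-1]).round(4) for k in range(4)])
    for k in range(4):
        d=P[k]-P[k-1]; print(np.degrees(np.arctan2(d[1],d[0])))
cv2.imwrite("pics/top_crop.png",cv2.resize(im[165:280,225:315],None,fx=5,fy=5,interpolation=cv2.INTER_CUBIC))
E
```

```text
tray ((268.7601013183594, 222.45724487304688), (55.44980239868164, 88.80928802490234), 1.9749339818954468) 4743.5
[[0.4616 0.1653 0.049 ]
 [0.68   0.163  0.049 ]
 [0.6769 0.0264 0.049 ]
 [0.4586 0.0308 0.049 ]]
[0.5692542  0.09637423 0.049     ] [np.float64(0.1346), np.float64(0.2184), np.float64(0.1367), np.float64(0.2184)]
88.70545180525636
-0.58487379443987
-91.29257589006264
178.86283973031811
teal ((272.0, 208.0), (36.0, 6.0), 90.0) 180.5
[[0.6549 0.1005 0.016 ]
 [0.655  0.0853 0.016 ]
 [0.5633 0.0837 0.016 ]
 [0.5631 0.0988 0.016 ]]
[0.6090929  0.09208937 0.016     ] [np.float64(0.0917), np.float64(0.0152), np.float64(0.0917), np.float64(0.0151)]
1.1000666784537465
-89.29514778266915
-178.95962721159444
90.69147776383645
```

View pics/top_crop.png

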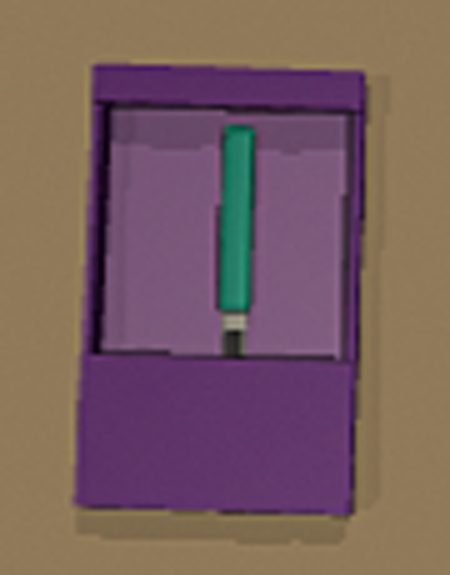

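step_arm --pt "-49 -28 0 0 0 0" --pt "-49 -28 0 0 0 0" --pt "-49 -28 0 0 0 0" --pt "-49 -28 0 0 0 0" --pt "-49 -28 0 0 0 0" --pt "-49 -28 0 0 0 0" --pt "-49 -28 0 0 0 0" --pt "-49 -28 0 0 0 0" --pt "-49 -28 0 0 0 0" --pt "-49 -28 0 0 0 0" --pt "0 0 0 0 0 -9" --pt "0 0 0 0 0 -9" --pt "0 0 0 0 0 -8" --jaw 45 --force 60

```text
clock: 1.72
position: [0.5992, 0.0754, 0.2251]
ee_rot: [-0.005, 1.0, -0.003, -0.004]
ft_force: [0.5, 0.2, -0.5]
grip_width: 0.527
```

```bash
python3 - <<'E'
from h import *
from scipy.spatial.transform import Rotation as Ro
o=manip.get_obs(); print(o["clock"],o["position"],Ro.from_quat(o["ee_rot"]).as_matrix().round(3),o["grip_width"],o["ft_force"])
i=manip.camera_info("wrist"); im=manip.camera("wrist"); cv2.imwrite("pics/w1.png",im); np.save("w1.npy",i,allow_pickle=True); print(i)
E
```

```text
1.725 [0.59918311 0.07536804 0.22514   ] [[-1.    -0.01  -0.008]
 [-0.01   1.    -0.007]
 [ 0.008 -0.006 -1.   ]] 0.527181758080035 [ 0.52637161  0.17794944 -0.52824075]
{'camera_matrix': array([[334.386591  ,   0.        , 317.99749596],
       [  0.        , 334.386591  , 241.0795006 ],
       [  0.        ,   0.        ,   1.        ]]), 'R': array([[-0.00972194,  0.99993316, -0.00625743],
       [ 0.95115188,  0.01117834,  0.3085209 ],
       [ 0.30857022, -0.00295234, -0.95119698]]), 't': array([-0.06774678, -0.60852638,  0.19112925])}
```

View pics/w1.png

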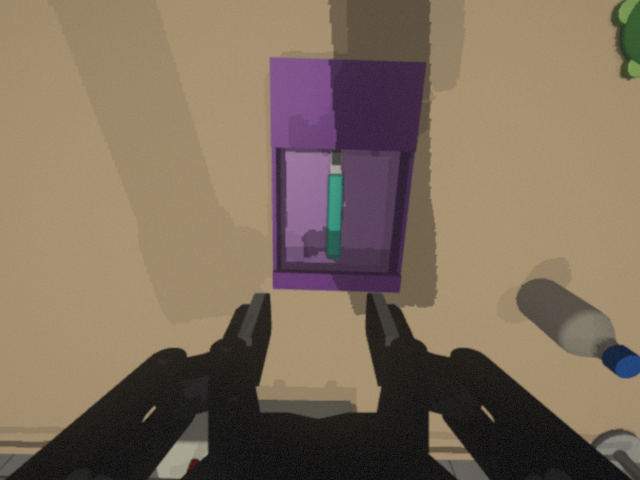

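The wrist view shows the teal handle running from (335,174) to (333,258), and the tray opening around (345,210). I'll measure from this view.

```bash
python3 - <<'E'
from h import *
im=cv2.imread("pics/w1.png"); i=np.load("w1.npy",allow_pickle=True).item()
hsv=cv2.cvtColor(im,cv2.COLOR_BGR2HSV)
m=cv2.inRange(hsv,(75,110,40),(95,255,255)); m[300:]=0
cs,_=cv2.findContours(m,cv2.RETR_EXTERNAL,cv2.CHAIN_APPROX_NONE); c=max(cs,key=cv2.contourArea)
pts=c[:,0]; print(cv2.minAreaRect(c))
P=np.array([ray(i,p,.018) for p in pts]); print("x",P[:,0].min(),P[:,0].max(),"y",P[:,1].min(),P[:,1].max())
vx,vy,x0,y0=cv2.fitLine(P[:,:2].astype(np.float32),cv2.DIST_L2,0,.01,.01).ravel(); print("axis deg",np.degrees(np.arctan2(vy,vx)),x0,y0)
m=cv2.inRange(hsv,(130,60,20),(165,255,255))
cs,_=cv2.findContours(m,cv2.RETR_EXTERNAL,cv2.CHAIN_APPROX_NONE); c=max(cs,key=cv2.contourArea)
for p in cv2.approxPolyDP(c,6,True)[:,0]: print(p,ray(i,p,.049).round(4))
for n,p in dict(narrow_edge=(335,271),wide_edge=(345,149)).items(): print(n,ray(i,p,.049).round(4))
E
```

```text
((334.3529052734375, 216.41177368164062), (13.992230415344238, 83.220458984375), 1.9091522693634033)
x 0.5607553186684097 0.6528296170030978 y 0.08366430724100002 0.09893995388282893
axis deg -0.5168339 0.60471416 0.091274925
[270  57] [0.4581 0.0315 0.049 ]
[273 288] [0.6756 0.0271 0.049 ]
[398 292] [0.6786 0.1592 0.049 ]
[425  63] [0.4616 0.1642 0.049 ]
narrow_edge [0.6554 0.092  0.049 ]
wide_edge [0.5333 0.0982 0.049 ]
```

```bash
cat >> h.py <<'E'
from scipy.spatial.transform import Rotation as Ro
def base(yaw=-0.5,tilt=0.):
    # tool z down, x=-world x ; tilt = butt up (about world -y)
    R0=np.array([[-1,0,0],[0,1,0],[0,0,-1.]]).T
    return Ro.from_euler("z",yaw,degrees=True)*Ro.from_rotvec([0,-tilt,0],degrees=True)*Ro.from_matrix(R0)
def delta(p,Rt,o=None):
    o=o or manip.get_obs(); Rc=Ro.from_quat(o["ee_rot"])
    return (Rc.inv().apply(np.array(p)-o["position"])*1000).round(1),(Rc.inv()*Rt).as_rotvec(degrees=True).round(2)
E
python3 - <<'E'
from h import *
print(delta([.594,.0914,.06],base()))
E
```

```text
(array([  3.5,  17. , 165. ]), array([-0.37, -0.45,  1.46]))
```

step_arm --pt "4 17 0 -0.4 -0.5 1.5" --pt "0 0 40 0 0 0" --pt "0 0 45 0 0 0" --pt "0 0 45 0 0 0" --pt "0 0 35 0 0 0" --pt "0 0 0 0 0 0"

```text
clock: 2.52
position: [0.5942, 0.0937, 0.055]
ee_rot: [0.012, 1.0, 0.0, 0.0]
ft_force: [0.5, 0.5, -0.4]
grip_width: 0.528
```

```bash
python3 - <<'E'
from h import *
o=manip.get_obs();print(o["position"],o["ft_force"],o["grip_width"])
print(delta([.594,.0914,.007],base()))
cv2.imwrite("pics/w2.png",manip.camera("wrist"))
E
```

```text
[0.59421455 0.09370172 0.05495666] [ 0.4726072   0.50379102 -0.43888974] 0.5276777989922936
(array([ 0.2, -2.4, 48. ]), array([ 0.05,  0.02, -0.84]))
```

View pics/w2.png

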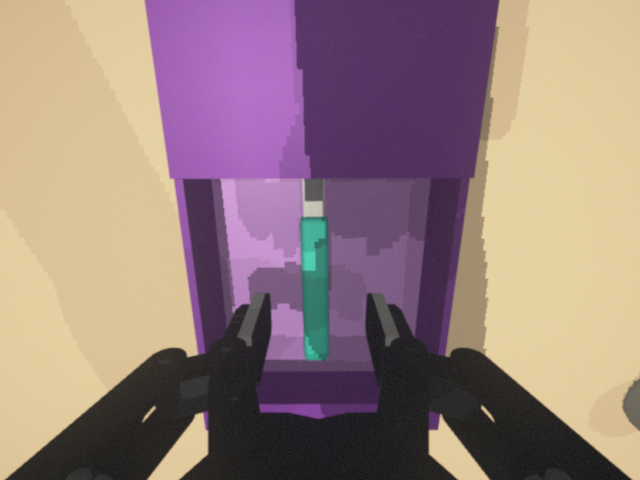

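The handle lies centred between the fingers (about column 316) and straight. Now I go down and grip.

step_arm --pt "0 -2 20 0 0 -0.8" --pt "0 0 18 0 0 0" --pt "0 0 9 0 0 0" --pt "0 0 0 0 0 0"

```text
clock: 3.08
position: [0.5981, 0.0924, 0.0108]
ee_rot: [0.005, 1.0, 0.002, 0.004]
ft_force: [0.1, 0.4, 0.7]
grip_width: 0.53
```

```bash
python3 - <<'E'
from h import *
o=manip.get_obs();print(o["position"],o["ft_force"],o["grip_width"])
print(delta([.594,.0914,.007],base()))
E
```

```text
[0.59807062 0.09239092 0.01077924] [0.08357477 0.38559139 0.73042398] 0.5298313349630875
(array([ 4.1, -1. ,  3.7]), array([ 0.18,  0.48, -0.08]))
```

step_arm --pt "3 -1 3 0 0.5 0" --pt "0 0 0 0 0 0"

```text
clock: 3.32
position: [0.5954, 0.0914, 0.0083]
ee_rot: [0.005, 1.0, 0.002, 0.0]
ft_force: [-0.2, -0.2, 0.4]
grip_width: 0.526
```

step_arm --pt "0 0 0 0 0 0" --pt "0 0 0 0 0 0" --pt "0 0 0 0 0 0" --pt "0 0 0 0 0 0" --pt "0 0 0 0 0 0" --pt "0 0 0 0 0 0" --jaw 0 --force 60

```text
clock: 4.08
position: [0.5959, 0.0916, 0.0092]
ee_rot: [0.005, 1.0, 0.002, 0.001]
ft_force: [-0.3, 0.8, -0.4]
grip_width: 0.164
```

```bash
python3 - <<'E'
from h import *
o=manip.get_obs();print(o["position"],o["ft_force"],o["grip_width"]*85.4)
print(delta([.594,.0914,.007],base()))
cv2.imwrite("pics/w3.png",manip.camera("wrist"))
E
```

```text
[0.59585877 0.09161824 0.00923632] [-0.34311221  0.79591892 -0.44325905] 13.97192715287652
(array([ 1.9, -0.2,  2.2]), array([ 0.23,  0.07, -0.09]))
```

View pics/w3.png

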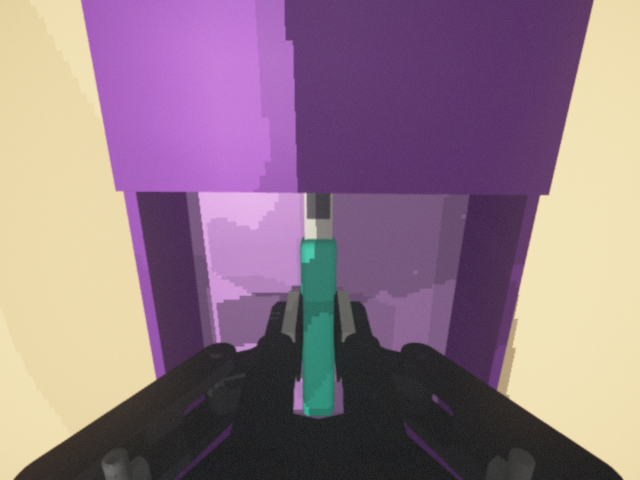

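The grip holds, with the opening at 14 mm and the handle between the pads. Next I lift 3 mm, back off 3 mm, and start tilting.

step_arm --pt "3 0 -4 0 0 0" --pt "0 0 0 0 0 0" --pt "0.3 0 -8.5 0 -4 0" --pt "0.3 0 -8.5 0 -4 0" --force 80

```text
clock: 4.62
position: [0.592, 0.0913, 0.0304]
ee_rot: [0.006, 0.997, 0.001, 0.072]
ft_force: [0.2, -0.4, -0.8]
grip_width: 0.155
```

```bash
cat >> h.py <<'E'
def ends():
    o=manip.get_obs(); R=Ro.from_quat(o["ee_rot"]); p=o["position"]
    tip=p+R.apply([.1214,0,-.0018]); butt=p+R.apply([-.0586,0,-.0018])
    a=butt-tip; print("clock",o["clock"],"tip",tip.round(4),"butt",butt.round(4),"tilt",np.degrees(np.arcsin(a[2]/.18)).round(2),"F",o["ft_force"].round(1),"w",(o["grip_width"]*85.4).round(1))
    s=(.5335-tip[0])/a[0]; print("axis z at wide edge",(tip+s*a)[2].round(4),"left to edge",(.5335-tip[0]).round(4))
    s=(.6585-tip[0])/a[0]; print("axis z at narrow edge",(tip+s*a)[2].round(4))
    print("yaw",np.degrees(np.arctan2(a[1],a[0])).round(2))
E
python3 -c "
from h import *
ends()
cv2.imwrite('pics/s4.png',manip.camera('scene')[180:300,270:420].repeat(5,0).repeat(5,1))
cv2.imwrite('pics/w4.png',manip.camera('wrist'))"
```

```text
Traceback (most recent call last):
  File "h.py", line 18, in ends
    a=butt-tip; print("clock",o["clock"],"tip",tip.round(4),"butt",butt.round(4),"tilt",np.degrees(np.arcsin(a[2]/.18)).round(2),"F",o["ft_force"].round(1),"w",(o["grip_width"]*85.4).round(1))
                                                                                                                                                                ^^^^^^^^^^^^^^^^^^^^^^^^^^^^
AttributeError: 'float' object has no attribute 'round'
```

```bash
sed -i 's/(o\["grip_width"\]\*85.4).round(1)/o["grip_width"]*85.4/' h.py
python3 -c "
from h import *
ends()
cv2.imwrite('pics/s4.png',manip.camera('scene')[180:300,270:420].repeat(5,0).repeat(5,1))
cv2.imwrite('pics/w4.png',manip.camera('wrist'))"
```

```text
clock 4.625 tip [0.4716 0.0926 0.0148] butt [0.6497 0.0906 0.0406] tilt 8.25 F [ 0.2 -0.4 -0.8] w 13.22271540024365
axis z at wide edge 0.0237 left to edge 0.0619
axis z at narrow edge 0.0419
yaw -0.65
```

View pics/w4.png

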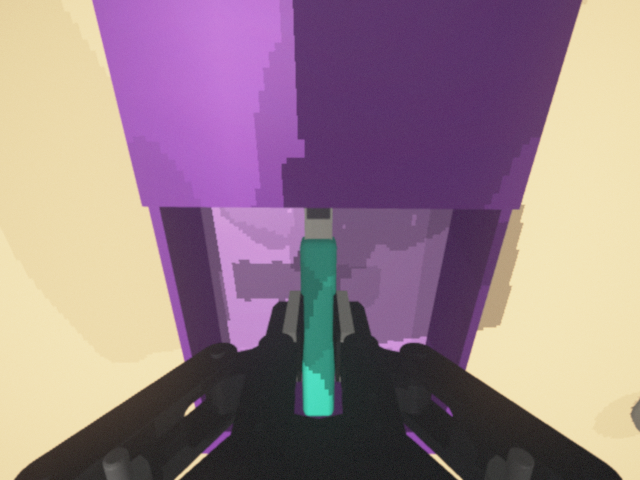

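View pics/s4.png

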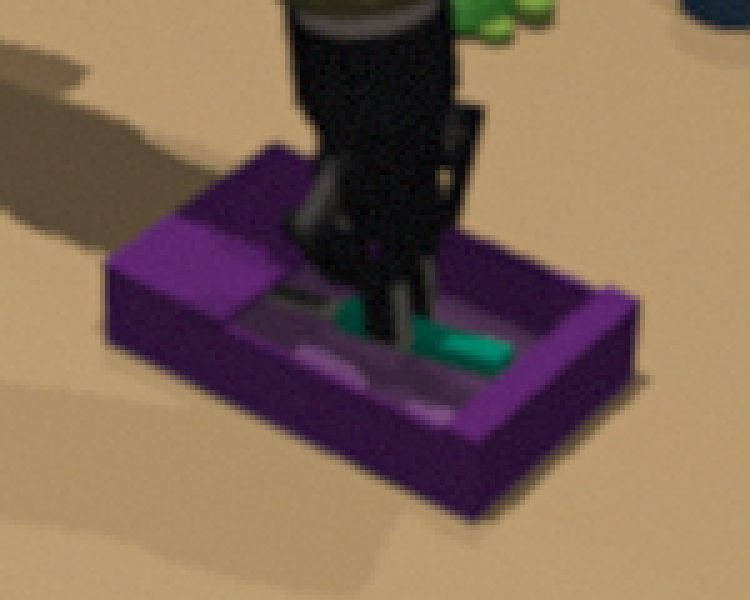

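The handle has not shifted in the grip. I tilt on to 20°.

step_arm --pt "0.3 0 -8.5 0 -4 0" --pt "0.3 0 -8.5 0 -4 0" --pt "0.3 0 -8.5 0 -4 0" --pt "0 0 0 0 0 0"

```text
clock: 5.22
position: [0.5853, 0.0913, 0.0559]
ee_rot: [0.006, 0.984, 0.001, 0.176]
ft_force: [0.4, 0.7, -1.4]
grip_width: 0.153
```

```bash
python3 -c "
from h import *
ends()
cv2.imwrite('pics/s5.png',manip.camera('scene')[180:300,270:420].repeat(5,0).repeat(5,1))
cv2.imwrite('pics/w5.png',manip.camera('wrist'))"
```

```text
clock 5.225 tip [0.4708 0.0927 0.0156] butt [0.6397 0.0907 0.0779] tilt 20.25 F [ 0.4  0.7 -1.4] w 13.106594975148543
axis z at wide edge 0.0387 left to edge 0.0627
axis z at narrow edge 0.0848
yaw -0.68
```

View pics/w5.png

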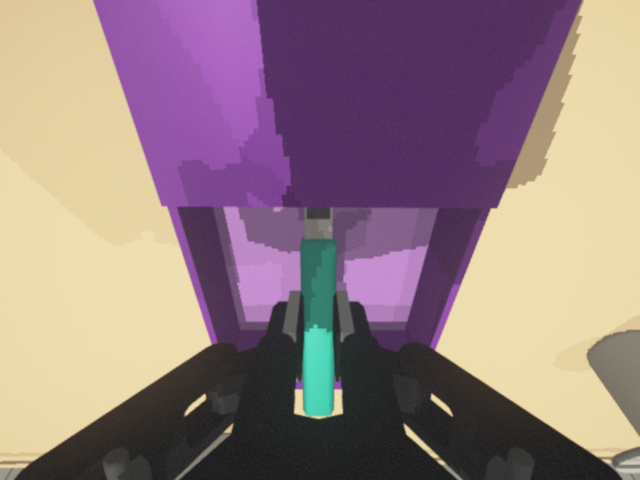

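View pics/s5.png

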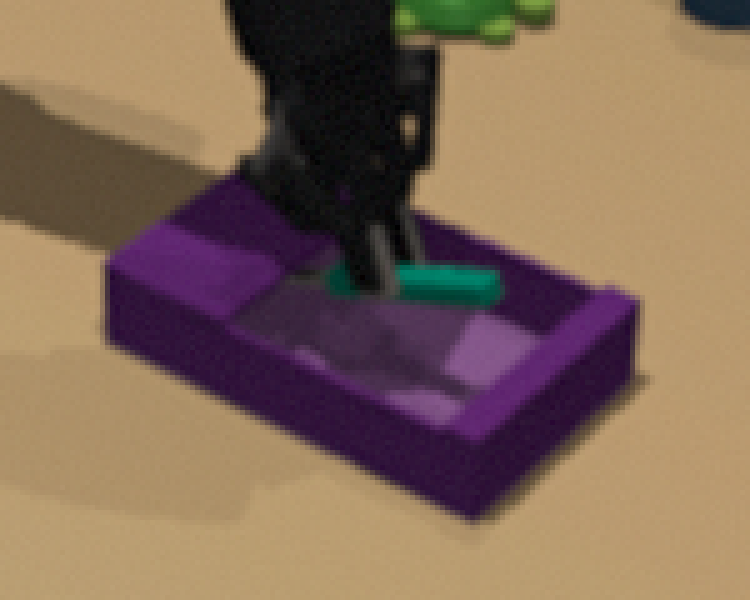

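Still no slip: butt at z 78 mm, tip at z 16 mm, and about 4 mm clearance under the wide shelf. I draw it out along its own axis.

step_arm --pt "-8 0 0.3 0 0 0" --pt "-8 0 0.3 0 0 0" --pt "-8 0 0.3 0 0 0" --pt "-8 0 0.3 0 0 0"

```text
clock: 5.82
position: [0.6201, 0.0904, 0.066]
ee_rot: [0.006, 0.985, 0.0, 0.175]
ft_force: [-0.3, 0.4, -0.7]
grip_width: 0.156
```

```bash
python3 -c "
from h import *
ends()"
```

```text
clock 5.825 tip [0.5055 0.0919 0.0259] butt [0.6745 0.0897 0.0878] tilt 20.11 F [-0.3  0.4 -0.7] w 13.305312050523215
axis z at wide edge 0.0362 left to edge 0.028
axis z at narrow edge 0.082
yaw -0.74
```

step_arm --pt "-8 0 0 0 0 0" --pt "-8 0 0 0 0 0" --pt "-8 0 0 0 0 0" --pt "-8 0 0 0 0 0" --pt "-8 0 0 0 0 0" --pt "-5 0 0 0 0 0"

```text
clock: 6.58
position: [0.6656, 0.0898, 0.0826]
ee_rot: [0.006, 0.985, 0.0, 0.175]
ft_force: [-0.4, 0.6, 0.4]
grip_width: 0.155
```

```bash
python3 -c "
from h import *
ends()
cv2.imwrite('pics/w6.png',manip.camera('wrist'))"
```

```text
clock 6.575 tip [0.551  0.0913 0.0425] butt [0.72   0.0891 0.1044] tilt 20.1 F [-0.4  0.6  0.4] w 13.22771618299116
axis z at wide edge 0.0361 left to edge -0.0175
axis z at narrow edge 0.0819
yaw -0.74
```

View pics/w6.png

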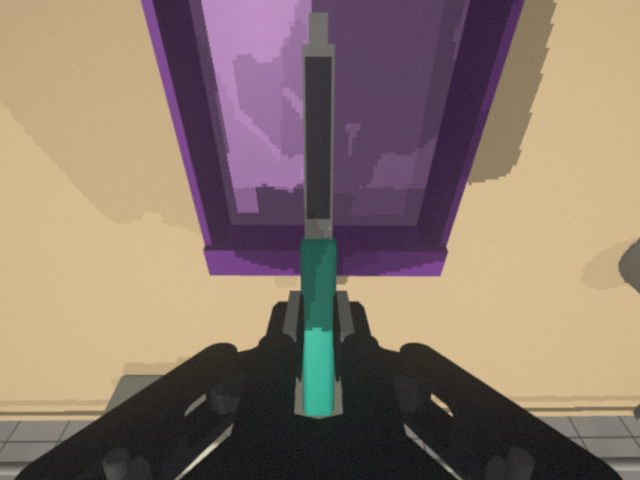

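The tip shows clear of the wide shelf at (318,12). I lift straight up.

step_arm --pt "-3 0 -9 0 0 0" --pt "-6 0 -19 0 0 0" --pt "-6 0 -19 0 0 0" --pt "-6 0 -19 0 0 0" --pt "-6 0 -19 0 0 0" --pt "-6 0 -19 0 0 0" --pt "-6 0 -19 0 0 0" --pt "-6 0 -19 0 0 0" --pt "-3 0 -9 0 0 0" --pt "0 0 0 0 0 0" --pt "0 0 0 0 0 0" --pt "0 0 0 0 0 0" --pt "0 0 0 0 0 0"

```text
clock: 8.25
position: [0.656, 0.089, 0.2484]
ee_rot: [0.006, 0.985, 0.0, 0.174]
ft_force: [-0.2, 0.4, -0.7]
grip_width: 0.156
```

```bash
python3 -c "
from h import *
ends(); print(abs(manip.get_obs()['joint_velocities']).max())
cv2.imwrite('pics/w7.png',manip.camera('wrist'));cv2.imwrite('pics/s7.png',manip.camera('scene'))"
```

```text
clock 8.25 tip [0.5414 0.0905 0.2085] butt [0.7105 0.0882 0.2702] tilt 20.01 F [-0.2  0.4 -0.7] w 13.289758840141053
axis z at wide edge 0.2057 left to edge -0.0079
axis z at narrow edge 0.2512
yaw -0.76
0.005087901573573052
```

View pics/w7.png

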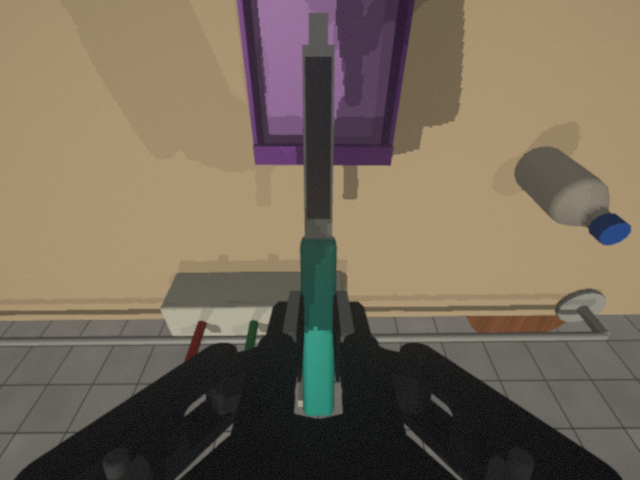

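View pics/s7.png

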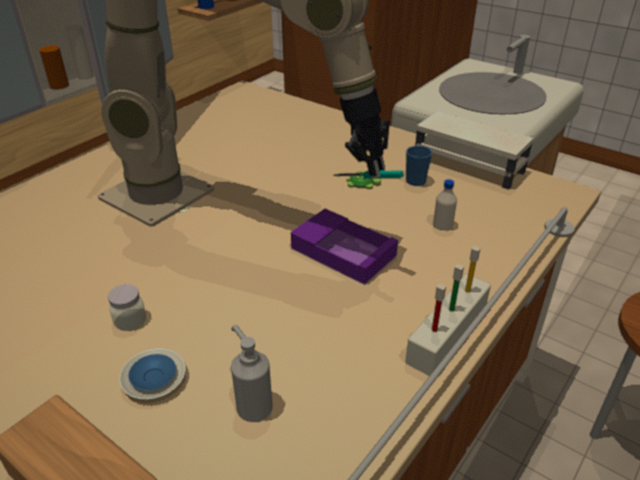

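The file hangs firmly in the grip, with its tip still at (318,12) in the wrist view, and the tray is empty. All the other objects are where they were in the first picture, so I hand in.

```bash
python3 -c "
from workcell import manip
print(manip.hand_in())"
```

```text
the job is handed in; nothing more can be done
None
```

The nail file is out of the tray, and I handed the job in at about 8.4 s with the gripper still holding it. `hand_in` gives no verdict.

**What I did:** I gripped the file across its handle and lifted it 3–4 mm off the tray floor. I tilted it 20° handle end up, drew it along its own axis through the opening, then raised it.

**Last checks before handing in:**
- **Tilt stage:** the butt was at z ≈ 78 mm and the tip at z ≈ 16 mm, under the wide shelf. It stayed that way longer than the required 0.1 s.
- **Final height:** the tip was at about 208 mm and the butt at about 270 mm, against the required 129 mm. Like the tilt-stage heights, these are worked out from the gripper pose. The wrist pictures showed no slip of the file in the grip.
- **Stillness:** the fastest joint was moving at about 0.005 rad/s.
- **Forces:** the wrist force readings between moves stayed below about 2 N. I could not measure the contact force between the file and the tray directly.
- **Other objects:** in the final scene picture they all stand where they did at the start, judged by eye.

**One disagreement:** the gripper reported an opening of about 13 mm on a handle given as 16 mm wide. I took this as the pads giving under the 80 N grip.

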